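Clamp the stencil frame with the lever bolt

ROBOT

A 6-joint arm with a two-finger parallel gripper is mounted at the origin on the work surface. World frame = base frame: x ahead of the robot, y to its left, z up, the work surface at z = 0. Lengths are in m, angles in rad, forces in N, time in s.
With the tool pointing down it reaches from about 0.3 to 0.75 m from the base axis. Payload 8.5 kg.
Tool frame: the origin (TCP) lies at the very end of the fingers, on their centre line; the grasp point (between the pads) lies behind it (bot.grip_depth is the z of the grasp point in the tool frame, in m); z points along the fingers, y is the line along which they close (so a half turn about z gives the same grasp; the last joint's range is limited). The gripper opens to 88 mm and grips with 3 to 60 N. Pads are 18 mm wide; open, the fingers measure 123 mm over their backs; the gripper's body (75 mm by 187 mm) begins 45 mm behind the grasp point.
Start: joints at [-1.551, 0.381, 1.297, -0, 1.464, -0.215], TCP at [0.128, -0.535, 0.239] pointing down, gripper open.
Joint ranges: [-3.11, 3.11], [-0.89, 2.33], [0.22, 2.48], [-1.42, 4.56], [0.17, 2.85], [-2.88, 2.88]. Speed limits (rad/s): [2.39, 2.39, 3.14, 3.14, 3.14, 3.14].

INTERFACE

Orientations are given as a 3x3 rotation matrix whose columns are the frame's x, y, z axes.
In Python, from cell import bot gives the robot as it stands.
- The arm moves only by the shell command python3 -m jog 'ROWS' [FORCE]. ROWS is text: rows parted by semicolons, each of 7 numbers parted by spaces: the shift along the tool's x, y, z in mm, then the turn, a rotation vector about the tool's x, y, z in rad, then the finger opening in mm, from 0 to 88.1. A call has exactly 5 rows; each row is the pose to reach, as a shift and turn from the pose commanded when the call began, along the tool's axes at that moment; what a row does not reach only later rows make up. A row lasts 1/10 s, in which the tool goes at most 50 mm and 8.59 degrees, less where a joint would pass 70% of its speed; a pose out of reach is approached as far as the arm can. A call with a gripper value outside its range is refused whole. The fingers move at their own pace and stop on an object; FORCE is the grip in N (left out, the last holds). Time passes only in rows, so rows that repeat a pose let the fingers close, or fill a call up. It gives the time, the measured TCP pose, the force, the opening and the grip force at its end, in the units of the state.
- bot.observe(): the state, without advancing time (a new reading comes with each control period).
- bot.grab_frame(name): name is "side" or "top"; returns a dict with "image" (420x560x3 uint8, red, green, blue), "K" (3x3 intrinsics, pixels), "view" (4x4, takes a point from world to camera coordinates). Camera axes: x right, y down, z forward; pixel columns grow to the right and rows downward; lengths in m; the calibration is good to about 2 mm. A picture is of the moment at which its call begins. There is no depth.
- bot.job_done(): hands the job in; it is judged then, once.
Trained networks look in a picture, given as the dict that the camera call returned (one of the last four; its "shot" number tells which), for a name from the list of things; names that differ only in an ending like _2 or _b are one class to them, and where a whole thing is asked for, a point or a joint stands for the part that bears it (a point fixed in the world has none). Each returns a list of dicts, best first, with "conf" (0 to 1); they miss things now and then, are a little off and sometimes report something else, mostly with a low value. They report only what shows in the picture. A call takes as long as a camera call.
- bot.recognise(picture, target): "bbox" ([centre column, centre row, width, height] in pixels, round what is visible of it).
- bot.regions_of(picture, target): "region" (420x560 bool, what is visible of it) and "bbox" ([centre column, centre row, width, height] in pixels, round what is visible of it).
- bot.place_of(picture, target): "position" ([column, row] in pixels: a listed point, or the origin of a listed thing).
The state is a dict: "time_s": time; "qpos": joint angles; "joint_vel": joint speeds; "tau": joint torques, N m; "tcp_pos": TCP position; "eef_rot": TCP orientation; "force": force on the tool from outside, world axes, zero at the start; "ft_torque": the same for the moment, N m; "grip_width": finger opening in m; "finger_force": force on a finger pad.
Only numpy, scipy, OpenCV 4.12 (cv2) and the standard library are available. Lean on these libraries where they do the work, as an engineer would, in place of code of your own. Each camera call takes 0.05 s, during which the arm holds its last target. There are 200 camera calls.

TASK

The stencil frame lies in place on the printing board; one of its two clamps is already closed, the other still stands open with its lever upright. Screw the open clamp's bolt in clockwise (seen from above) by its lever until the foot is snug on the frame - firm, but not forced, or the frame is crushed - and then fold the lever fully down over its tongue and let go. Do not push the frame out of place, and leave the bowl and the squeegee lying in it alone.

Things in the scene. Friction and masses are not known exactly. Their poses are not given: they have to be found in the camera images.
- lever_pivot (a point): Pivot pin of the open clamp's lever, on the bolt's vertical axis, turning and sinking with the bolt. z up; x points the way the lever folds, over a short flat tongue on the round steel head (16 mm radius, its top 8 mm below the pivot; fork cheeks reach 12 mm to each side and 7 mm above the pivot); y runs across the lever.
- lever_grip (a point): Middle of the lever's flat dark steel paddle, 37 mm from the pivot along the lever. Paddle: 28 mm wide (pivot's y), 10 mm thick, from 16 to 58 mm from the pivot. Upright at the start; grip it across its 28 mm width and turn it like a wing bolt.
- screw (a joint): Turn of the bolt, rad; grows clockwise from above; stays where left; starts at 0 to 0.6. Sinks 20 mm a turn. The foot meets the frame at 1.4 to 3.3 rad, not known beforehand: feel for it. Running free it takes a steady 0.12 Nm; past contact the moment on the tool about z shifts up (counterclockwise) by some 0.5 Nm per rad, at rest too. Snug: shifted by 0.08 to 0.22 Nm, 0.2 to 0.5 rad past contact.
- lever (a joint): Fold of the lever, rad: 0 upright, 1.5 fully folded (stop), lying nearly level. Stiff hinge, 0.22 to 0.28 Nm (about 6 N at 40 mm from the pivot); stays where left. Folding it works a cam that presses the foot down 1 mm more (about 20 N).
- foot: Round steel pressure foot under the bolt, 22 mm across, turning with it. Origin at the centre of its underside, z up. It presses on the frame with about 85 N per rad of turn past contact: snug is 12 to 50 N, folding the lever adds about 20 N, over 80 N crushes the frame.
- clamp: The open clamp: an aluminium bracket fixed to the board, its post 44 to 68 mm behind the bolt (clamp -x), its arm 34 mm wide, reaching over the frame's near bar; arm top 60 mm above the origin. Origin on the bolt's axis about at the board's surface; x towards the middle of the frame, z up.
- clamp_closed: The same clamp already closed, lever folded down, 170 mm to one side of the open one. Origin as there.
- frame: Loose pale wooden frame, 270 x 360 mm, bars 30 mm wide and 17 mm thick, holding a black stencil plate. On the near bar under each clamp is glued a packing strip of uneven thickness, 1 to 4 mm (which is thicker is not told). Origin under the middle of its near bar, at the underside; x towards its far bar.
- squeegee: Wooden squeegee block, 22 x 120 x 50 mm, standing on the stencil plate; origin at its underside.
- paste_bowl: White bowl, 90 mm across, 45 mm high, standing on the stencil plate; origin at its underside.

How it is judged:
By the outcome, as a careful person would: the job done as asked, in the order asked, and still so for the second after the job is handed in, with the robot touching nothing.
It also fails if it takes over 72 s, if anything falls off the work surface, if the arm or the gripper's body presses on something with over 40 N, if the wrist force passes 120 N, or if a joint passes its speed limit or range.

## Working session

There is one attempt and no reset: what is moved stays moved. The work goes in short steps, Python scripts to look and compute and a shell command to move; the robot and the scene stay as the last step left them, time stands still between calls to the robot, and variables do not carry over. Pictures are saved under pics/ and viewed, at most 10 in all, crops included, and the job is handed in when it is done.

```bash
mkdir -p pics; cat > h.py <<'E'
import numpy as np,cv2
from cell import bot
def tri(obs):
    A=[];
    for f,(u,v) in obs:
        P=f["K"]@np.array(f["view"])[:3]
        A+= [u*P[2]-P[0], v*P[2]-P[1]]
    s=np.linalg.svd(np.array(A))[2][-1]; return s[:3]/s[3]
def proj(f,p):
    q=f["K"]@(np.array(f["view"])[:3]@np.append(p,1)); return q[:2]/q[2]
def save(f,n): cv2.imwrite(n,f["image"][:,:,::-1])
E
python3 - <<'E'
from h import *
s=bot.observe(); print(s["tcp_pos"],s["eef_rot"],s["force"],s["ft_torque"],s["grip_width"],bot.grip_depth)
F={n:bot.grab_frame(n) for n in("side","top")}
for n,f in F.items(): save(f,f"pics/{n}0.png")
print(F["top"]["view"])
for t in("lever_pivot","lever_grip","clamp","clamp_closed","frame","foot","paste_bowl","squeegee"):
    r={n:bot.place_of(f,t) for n,f in F.items()}
    for n in r: print(t,n,[(np.round(d["position"]),round(d["conf"],2)) for d in r[n][:3]])
    if all(r.values()): print("  ",tri([(F[n],r[n][0]["position"]) for n in r]).round(4))
cv2.imwrite("pics/both0.png",cv2.resize(np.hstack([F["side"]["image"],F["top"]["image"]])[:,:,::-1],(800,300)))
E
```

```text
[ 0.12794312 -0.5346361   0.23815343] [[ 9.72566191e-01  2.32626314e-01 -4.61152163e-05]
 [ 2.32626149e-01 -9.72565226e-01  1.39832871e-03]
 [ 2.80437997e-04 -1.37069483e-03 -9.99999021e-01]] [ 0.0370446  -0.03777104  0.04539571] [-0.00421374 -0.04194211  0.013609  ] 0.08802444510526175 -0.0187
[[-0.13185039 -0.99125586  0.00522363  0.08175827]
 [-0.969246    0.12781457 -0.21029889  0.61081191]
 [ 0.20779235 -0.03279097 -0.97762318  0.65182329]
 [ 0.          0.          0.          1.        ]]
lever_pivot side [(array([350., 215.]), 0.91), (array([318., 279.]), 0.72)]
lever_pivot top [(array([330., 263.]), 0.88)]
   [ 0.5119 -0.0554  0.1043]
lever_grip side [(array([352., 195.]), 0.78)]
lever_grip top [(array([331., 255.]), 0.56)]
   [ 0.518  -0.0542  0.1445]
clamp side [(array([343., 252.]), 0.77)]
clamp top [(array([327., 262.]), 0.62)]
   [ 0.5192 -0.0614  0.0097]
clamp_closed side []
clamp_closed top [(array([231., 279.]), 0.82)]
frame side [(array([315., 279.]), 0.91), (array([270., 222.]), 0.7), (array([352., 195.]), 0.51)]
frame top [(array([282., 270.]), 0.61)]
   [0.5206 0.0249 0.0119]
foot side [(array([345., 236.]), 0.49)]
foot top []
paste_bowl side [(array([213., 261.]), 0.82)]
paste_bowl top [(array([227., 184.]), 0.59)]
   [0.6877 0.1042 0.0202]
squeegee side [(array([273., 220.]), 0.55)]
squeegee top [(array([305., 184.]), 0.7), (array([223., 187.]), 0.55)]
   [ 0.666  -0.0416  0.0269]
```

View pics/side0.png

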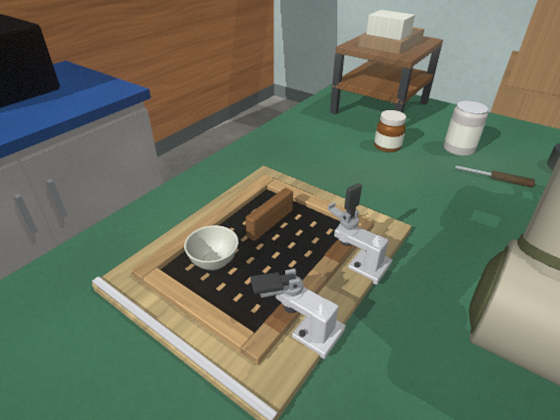

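View pics/top0.png

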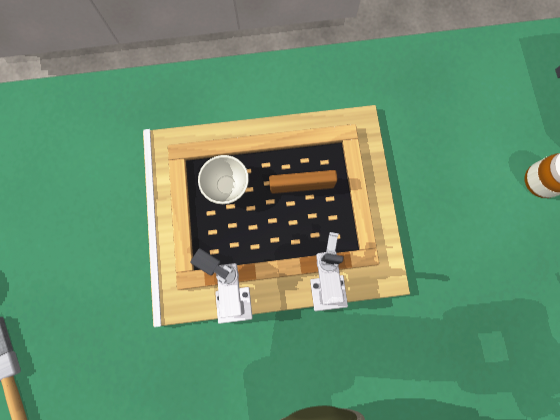

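The side view shows the open clamp with its upright dark lever at about (352,198) and its tongue at (338,210). In the top view the paddle edge runs from (322,257) to (343,261), with the tongue pointing to (334,235), so the lever yaw is about -0.27 rad. I'll refine this by fitting the paddle box to the segmented regions.

```bash
cat >> h.py <<'E'
from scipy.optimize import minimize
def fit(F,x0,fold=0.):
    R={}
    for n,f in F.items():
        r=bot.regions_of(f,"lever_grip")
        if r:
            print(n,[(np.round(d["bbox"]),round(d["conf"],2)) for d in r[:3]])
            g=proj(f,x0[:3]+np.array([0,0,.037*np.cos(fold)]))
            R[n]=min(r,key=lambda d:np.hypot(*(np.array(d["bbox"][:2])-g)))["region"].astype(np.uint8)
    def hull(f,p):
        c,s=np.cos(p[3]),np.sin(p[3]); X=np.array([c,s,0]);Y=np.array([-s,c,0]);Z=np.array([0,0,1.])
        L=np.cos(fold)*Z+np.sin(fold)*X; T=np.cos(fold)*X-np.sin(fold)*Z
        pts=[proj(f,p[:3]+L*l+Y*y+T*t) for l in(.016,.058) for y in(-.014,.014) for t in(-.005,.005)]
        return cv2.convexHull((np.array(pts)*8).astype(np.float32))
    def cost(p):
        c=0
        for n in R:
            m=np.zeros((3360//1,4480),np.uint8)[:0]
            h=hull(F[n],p)/8; o=h.min((0,1)).astype(int)-25; S=8
            reg=R[n][o[1]:o[1]+100,o[0]:o[0]+100]
            big=cv2.resize(reg,None,fx=S,fy=S,interpolation=cv2.INTER_NEAREST)
            m=np.zeros_like(big); cv2.fillConvexPoly(m,np.round((h-o+.5)*S).astype(np.int32),1)
            c+=1-(m&big).sum()/max(1,(m|big).sum())+ 0.0
        return c
    sc=np.array([.004,.004,.004,.15]); best=None
    for k in range(3):
        s0=np.vstack([x0]+[x0+np.eye(4)[i]*sc[i]*(1 if k!=1 else -1) for i in range(4)])
        r=minimize(cost,x0 if best is None else best.x,method="Nelder-Mead",options=dict(initial_simplex=s0,maxfev=150))
        if best is None or r.fun<best.fun: best=r
    return best.x.round(4),best.fun
E
python3 - <<'E'
from h import *
F={n:bot.grab_frame(n) for n in("side","top")}
print(fit(F,np.array([.515,-.056,.105,-.27])))
print(fit(F,np.array([.518,-.054,.103,-.15])))
# clamp / closed clamp at z~0.02
for t in("lever_pivot","lever_grip","clamp"):
    r={n:bot.place_of(f,t) for n,f in F.items()}
    if all(r.values()): print(t,tri([(F[n],r[n][0]["position"]) for n in r]).round(4))
E
```

```text
side [(array([352., 199.,  18.,  33.]), 0.93), (array([299., 314.,  94.,  93.]), 0.52)]
top [(array([331., 257.,  23.,  12.]), 0.45)]
(array([ 0.5146, -0.0541,  0.1031, -0.1681]), np.float64(0.31445351460887394))
side [(array([352., 199.,  18.,  33.]), 0.93), (array([299., 314.,  94.,  93.]), 0.52)]
top [(array([331., 257.,  23.,  12.]), 0.45)]
(array([ 0.5148, -0.0547,  0.1023, -0.1724]), np.float64(0.31336538555977156))
lever_pivot [ 0.5156 -0.0586  0.1013]
lever_grip [ 0.5166 -0.0594  0.1431]
clamp [ 0.5171 -0.0646  0.0023]
```

```bash
python3 -m jog '36 -28 2 0 0 0 88;72 -56 4 0 0 0 88;108 -84 6 0 0 0 88;144 -112 8 0 0 0 88;180 -140 10 0 0 0 88' >/dev/null
python3 -m jog '36 -28 2 0 0 0 88;72 -56 4 0 0 0 88;108 -84 6 0 0 0 88;144 -112 8 0 0 0 88;180 -140 10 0 0 0 88' >/dev/null
python3 -m jog '36 -28 2 0 0 0 88;72 -56 4 0 0 0 88;108 -84 6 0 0 0 88;128 -96 8 0 0 0 88;128 -96 10 0 0 0 88'
for i in 1 2 3; do python3 -m jog '0 0 0 0 0 -0.14 88;0 0 0 0 0 -0.28 88;0 0 0 0 0 -0.42 88;0 0 0 0 0 -0.56 88;0 0 0 0 0 -0.7 88' >/dev/null; done
python3 -m jog '0 0 0 0 0 -0.14 88;0 0 0 0 0 -0.28 88;0 0 0 0 0 -0.42 88;0 0 0 0 0 -0.56 88;0 0 0 0 0 -0.59 88'
python3 - <<'E'
from h import *
s=bot.observe(); R=np.array(s["eef_rot"]);p=np.array(s["tcp_pos"]);print(s["qpos"],R.round(3),np.arctan2(R[1,1],R[0,1]))
print("to go mm", (R.T@(np.array([.515,-.056,.122])-p)*1e3).round(1),s["force"],s["ft_torque"])
E
```

```text
time_s: 3.0
tcp_pos: [0.5164, -0.0537, 0.2084]
eef_rot: [[0.972, 0.236, 0.0], [0.236, -0.972, 0.0], [0.0, -0.0, -1.0]]
force: [-0.2, 1.3, 0.2]
grip_width: 0.0877
finger_force: 0.0
time_s: 5.0
tcp_pos: [0.5145, -0.0566, 0.2088]
eef_rot: [[-0.977, 0.212, -0.0], [0.212, 0.977, -0.0], [0.0, -0.0, -1.0]]
force: [-0.6, 0.1, 0.2]
grip_width: 0.0882
finger_force: 0.0
[-3.38516110e-01  3.48912089e-01  1.43844668e+00 -2.57660538e-04
  1.35436660e+00 -1.69579142e+00] [[-0.977  0.212 -0.   ]
 [ 0.212  0.977 -0.   ]
 [ 0.    -0.    -1.   ]] 1.357330678951219
to go mm [-0.4  0.7 86.8] [-0.60843694  0.10192797  0.23497005] [ 0.08058933 -0.15430372  0.00255533]
```

```bash
python3 -m jog '0 0 10 0 0 0 88;0 0 20 0 0 0 88;0 0 30 0 0 0 88;0 0 40 0 0 0 88;0 0 45 0 0 0 88'
python3 -m jog '0 0 10 0 0 0 88;0 0 20 0 0 0 88;0 0 30 0 0 0 88;0 0 38 0 0 0 88;0 0 41 0 0 0 88'
python3 - <<'E'
from h import *
F={n:bot.grab_frame(n) for n in("side","top")}
a=cv2.resize(F["side"]["image"][130:290,250:450],(400,320));b=cv2.resize(F["top"]["image"][180:340,230:430],(400,320))
cv2.imwrite("pics/grasp1.png",np.hstack([a,b])[:,:,::-1])
s=bot.observe();print(s["force"],s["ft_torque"])
E
```

```text
time_s: 5.5
tcp_pos: [0.5147, -0.0556, 0.1624]
eef_rot: [[-0.977, 0.215, -0.002], [0.215, 0.977, 0.001], [0.002, 0.0, -1.0]]
force: [0.3, 0.8, -0.6]
grip_width: 0.0878
finger_force: 0.0
time_s: 6.0
tcp_pos: [0.5148, -0.0556, 0.1217]
eef_rot: [[-0.977, 0.215, -0.001], [0.215, 0.977, 0.0], [0.001, 0.0, -1.0]]
force: [-0.2, 0.0, -0.4]
grip_width: 0.088
finger_force: 0.0
[0.22823709 0.15437026 0.42185309] [ 0.03969024 -0.12627866 -0.00929623]
```

View pics/grasp1.png

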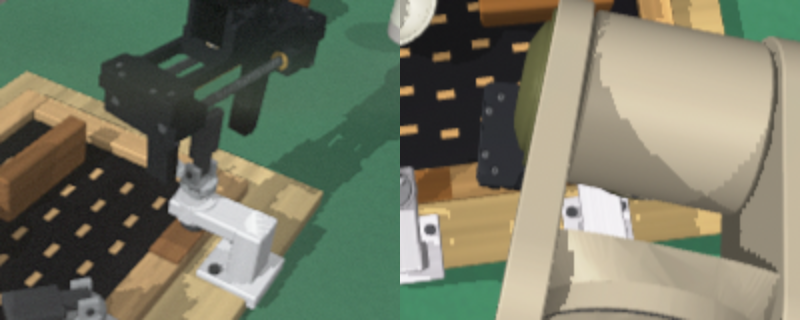

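The crop shows the lever (206,140) standing between the open fingers (160,150) and (245,100), with clear space on each side. I'll close the gripper.

```bash
python3 -m jog '0 0 0 0 0 0 50;0 0 0 0 0 0 35;0 0 0 0 0 0 20;0 0 0 0 0 0 20;0 0 0 0 0 0 20' 30
python3 -m jog '0 0 0 0 0 0 20;0 0 0 0 0 0 20;0 0 0 0 0 0 20;0 0 0 0 0 0 20;0 0 0 0 0 0 20' 30
python3 -c "
from h import *
s=bot.observe();print(s['force'],s['ft_torque'],np.array(s['eef_rot']).T@s['force'])"
```

```text
time_s: 6.6
tcp_pos: [0.5151, -0.0557, 0.1229]
eef_rot: [[-0.977, 0.215, 0.0], [0.215, 0.977, -0.0], [-0.0, -0.0, -1.0]]
force: [-0.5, 0.4, 0.1]
grip_width: 0.0503
finger_force: 0.0
time_s: 7.1
tcp_pos: [0.5152, -0.0549, 0.1228]
eef_rot: [[-0.977, 0.215, 0.001], [0.215, 0.977, 0.002], [-0.0, 0.002, -1.0]]
force: [0.4, 4.6, 1.0]
grip_width: 0.0278
finger_force: 30.0
[0.42528238 4.63205701 1.0003589 ] [ 0.72664324 -0.3405389  -0.09847051] [ 0.58146197  4.61664316 -0.99299704]
```

```bash
cat > r.py <<'E'
from h import *
s=bot.observe();R=np.array(s["eef_rot"]);print(round(s["time_s"],2),"yaw",round(np.arctan2(R[1,1],R[0,1]),3),"p",(1e3*np.array(s["tcp_pos"])).round(1),"tz",round(s["ft_torque"][2],3),"Ftool",(R.T@s["force"]).round(1),"q6",round(s["qpos"][5],2),"grip",round(s["grip_width"]*1e3,1),round(s["finger_force"],1))
E
python3 r.py
python3 -m jog '0 1 0.2 0 0 0.06 20;0 1 0.4 0 0 0.12 20;0 1 0.6 0 0 0.18 20;0 1 0.8 0 0 0.24 20;0 1 1 0 0 0.3 20' >/dev/null; python3 r.py
for i in 1 2; do python3 -m jog '0 0 0.2 0 0 0.06 20;0 0 0.4 0 0 0.12 20;0 0 0.6 0 0 0.18 20;0 0 0.8 0 0 0.24 20;0 0 1 0 0 0.3 20' >/dev/null; python3 r.py; done
python3 -m jog '0 0 0 0 0 0 20;0 0 0 0 0 0 20;0 0 0 0 0 0 20;0 0 0 0 0 0 20;0 0 0 0 0 0 20' >/dev/null; python3 r.py
```

```text
7.1 yaw 1.354 p [515.2 -54.9 122.8] tz -0.098 Ftool [ 0.6  4.6 -1. ] q6 -1.69 grip 27.8 30.0
7.6 yaw 1.052 p [515.2 -54.9 121.9] tz 0.119 Ftool [ 0.5 -1.2 -1.4] q6 -1.39 grip 27.9 30.0
8.1 yaw 0.752 p [515.  -55.1 120.9] tz 0.164 Ftool [-0.2 -2.4 -2.1] q6 -1.09 grip 27.9 30.0
8.6 yaw 0.452 p [514.8 -55.3 119.9] tz 0.111 Ftool [-1.4 -4.1 -3.7] q6 -0.79 grip 27.4 30.0
9.1 yaw 0.454 p [514.8 -55.3 119.9] tz -0.043 Ftool [-1.9 -5.1 -3.4] q6 -0.79 grip 27.6 30.0
```

```bash
cat > m.py <<'E'
from h import *
T=[];G=[]
for i in range(4):
    s=bot.observe();R=np.array(s["eef_rot"]);T.append(s["ft_torque"][2]);G.append(R.T@s["force"]);bot.grab_frame("top")
print(round(s["time_s"],2),"yaw",round(np.arctan2(R[1,1],R[0,1]),3),"tz",np.mean(T).round(3),"sd",np.std(T).round(3),"Ft",np.mean(G,0).round(1),"grip",round(s["grip_width"]*1e3,1))
E
python3 m.py
python3 -m jog '0 -1 0 0 0 0.05 20;0 -1 0 0 0 0.1 20;0 -1 0 0 0 0.15 20;0 -1 0 0 0 0.15 20;0 -1 0 0 0 0.15 20' >/dev/null; python3 m.py
for i in 1 2 3; do python3 -m jog '0 0 0.15 0 0 0.05 20;0 0 0.3 0 0 0.1 20;0 0 0.47 0 0 0.15 20;0 0 0.47 0 0 0.15 20;0 0 0.47 0 0 0.15 20' >/dev/null; python3 m.py; done
```

```text
9.25 yaw 0.455 tz -0.065 sd 0.014 Ft [-1.6 -5.2 -3.4] grip 27.5
9.95 yaw 0.305 tz -0.02 sd 0.042 Ft [-3.3 -1.6  3.4] grip 28.0
10.65 yaw 0.155 tz 0.001 sd 0.028 Ft [-3.9 -2.   4. ] grip 27.8
11.35 yaw 0.005 tz -0.005 sd 0.006 Ft [-5.2 -2.3  4.1] grip 27.9
12.05 yaw -0.145 tz 0.019 sd 0.021 Ft [-6.  -1.6  3.7] grip 27.6
```

```bash
python3 -m jog '-1 -0.4 0.6 0 0 0.04 20;-1 -0.4 0.7 0 0 0.08 20;-1 -0.4 0.8 0 0 0.12 20;-1 -0.4 0.8 0 0 0.12 20;-1 -0.4 0.8 0 0 0.12 20' >/dev/null; python3 m.py
for i in 1 2 3; do python3 -m jog '0 0 0.13 0 0 0.04 20;0 0 0.26 0 0 0.08 20;0 0 0.38 0 0 0.12 20;0 0 0.38 0 0 0.12 20;0 0 0.38 0 0 0.12 20' >/dev/null; python3 m.py; done
```

```text
12.75 yaw -0.265 tz 0.094 sd 0.029 Ft [ 0.2 -3.6 -3. ] grip 27.7
13.45 yaw -0.385 tz 0.175 sd 0.023 Ft [ 0.5 -5.1 -5.7] grip 27.5
14.15 yaw -0.505 tz 0.242 sd 0.015 Ft [-0.1 -6.1 -6.9] grip 27.6
14.85 yaw -0.625 tz 0.31 sd 0.015 Ft [-1.  -6.9 -8.2] grip 28.1
```

```bash
python3 -m jog '0 -1 -0.6 0 0 -0.06 20;0 -1 -0.8 0 0 -0.12 20;0 -1 -1 0 0 -0.18 20;0 -1 -1.2 0 0 -0.24 20;0 -1 -1.2 0 0 -0.24 20' >/dev/null; python3 m.py
python3 -m jog '0 0 0.1 0 0 0.03 20;0 0 0.2 0 0 0.06 20;0 0 0.2 0 0 0.06 20;0 0 0.2 0 0 0.06 20;0 0 0.2 0 0 0.06 20' >/dev/null; python3 m.py
```

```text
15.55 yaw -0.387 tz 0.002 sd 0.024 Ft [-0.2 -0.1  0.3] grip 27.7
16.25 yaw -0.446 tz 0.188 sd 0.024 Ft [0.8 0.9 0.7] grip 27.9
```

```bash
python3 r.py; python3 -m jog '0 0 0 0 0 0 40;0 0 0 0 0 0 60;0 0 0 0 0 0 80;0 0 0 0 0 0 88;0 0 0 0 0 0 88'; python3 r.py
python3 -m jog '0 0 -10 0 0 0 88;0 0 -25 0 0 0 88;0 0 -40 0 0 0 88;0 0 -55 0 0 0 88;0 0 -55 0 0 0 88' >/dev/null; python3 r.py
python3 -m jog '10 0 0 0 0 0 60;20 0 0 0 0 0 40;30 0 0 0 0 0 20;40 0 0 0 0 0 0;40 0 0 0 0 0 0'
python3 - <<'E'
from h import *
F={"side":bot.grab_frame("side"),"top":bot.grab_frame("top")}
for n,f in F.items():
    print(n,[(t,np.round(d["position"],1),round(d["conf"],2),proj(f,q).round(1)) for t,q in(("lever_pivot",[.515,-.055,.097]),("lever_grip",[.515,-.055,.134])) for d in bot.place_of(f,t)[:2]])
    for yaw in (-2.02,-1.87,-2.17): print(yaw,[proj(f,[.515+.014*i*np.sin(-yaw)*1,-.055+.014*i*np.cos(yaw),.155]).round(1) for i in(-1,1)])
a=cv2.resize(F["side"]["image"][130:290,250:450],(400,320));b=cv2.resize(F["top"]["image"][180:340,230:430],(400,320))
cv2.imwrite("pics/rel.png",np.hstack([a,b])[:,:,::-1])
E
```

```text
16.3 yaw -0.446 p [513.2 -55.5 117.4] tz 0.215 Ftool [1.8 1.8 0.1] q6 0.11 grip 27.5 30.0
time_s: 16.8
tcp_pos: [0.513, -0.0555, 0.1174]
eef_rot: [[0.431, 0.902, -0.0], [0.902, -0.431, 0.0], [0.0, -0.0, -1.0]]
force: [-0.3, -0.4, 0.1]
grip_width: 0.0655
finger_force: 0.0
16.8 yaw -0.446 p [513.  -55.5 117.4] tz 0.03 Ftool [-0.5 -0.1 -0.1] q6 0.11 grip 65.5 0.0
17.3 yaw -0.446 p [513.9 -55.7 174.7] tz -0.048 Ftool [ 0.2 -0.5  0.2] q6 0.11 grip 88.1 0.0
time_s: 17.8
tcp_pos: [0.5307, -0.0181, 0.172]
eef_rot: [[0.43, 0.903, -0.0], [0.903, -0.43, 0.0], [0.0, -0.001, -1.0]]
force: [-0.0, -0.6, -0.6]
grip_width: 0.05
finger_force: 0.0
side [('lever_pivot', array([347.6, 216.5]), 0.91, array([349. , 217.5])), ('lever_grip', array([349.5, 199.6]), 0.58, array([351.6, 200. ]))]
-2.02 [array([358.6, 194. ]), array([347.9, 185. ])]
-1.87 [array([359.6, 193.6]), array([346.9, 185.4])]
-2.17 [array([357.5, 194.3]), array([349. , 184.7])]
top [('lever_pivot', array([327.7, 262.3]), 0.53, array([328.9, 260.6]))]
-2.02 [array([330.3, 266.2]), array([335.7, 248.3])]
-1.87 [array([331.6, 266.5]), array([334.3, 247.9])]
-2.17 [array([328.9, 265.6]), array([337. , 248.8])]
```

View pics/rel.png

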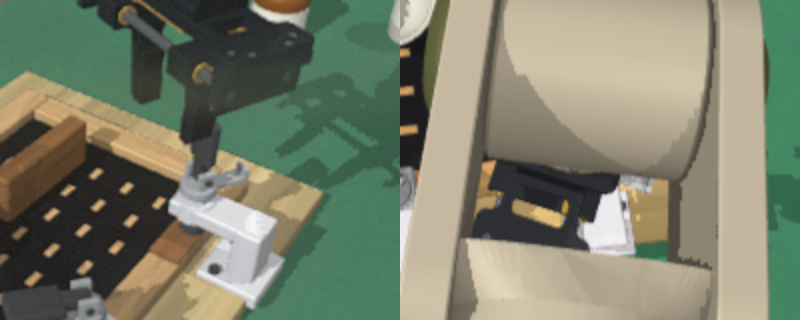

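The lever has been released, and the tongue at (225,178) in the side crop now points along world -y, as computed. Next I close the fingers, descend behind the lever and push it over.

```bash
python3 -m jog '0 0 5 0 0 0 0;0 0 10 0 0 0 0;0 0 18 0 0 0 0;0 0 28 0 0 0 0;0 0 28 0 0 0 0'; 
python3 -m jog '-6 0 0 0 0 0 0;-12 0 0 0 0 0 0;-18 0 0 0 0 0 0;-25 0 0 0 0 0 0;-25 0 0 0 0 0 0' >/dev/null; python3 r.py
python3 -m jog '-7 0 -1 0 0 0 0;-12 0 -1 0 0 0 0;-16 0 0 0 0 0 0;-21 0 1 0 0 0 0;-26 0 2.5 0 0 0 0' >/dev/null; python3 r.py
python3 - <<'E'
from h import *
f=bot.grab_frame("side")
cv2.imwrite("pics/push.png",cv2.resize(f["image"][130:290,250:450],(600,480))[:,:,::-1])
E
```

```text
time_s: 18.6
tcp_pos: [0.5296, -0.0193, 0.1427]
eef_rot: [[0.431, 0.902, -0.003], [0.902, -0.431, 0.001], [-0.001, -0.003, -1.0]]
force: [0.1, -0.5, -0.1]
grip_width: 0.0007
finger_force: 0.0
19.1 yaw -0.447 p [519.4 -42.4 144.8] tz -0.032 Ftool [ 1.2 -0.5 -1.3] q6 0.14 grip 0.5 0.6
19.6 yaw -0.446 p [508.1 -64.8 141.8] tz -0.039 Ftool [ 6.6 -0.5  0.6] q6 0.09 grip 0.5 2.5
```

View pics/push.png

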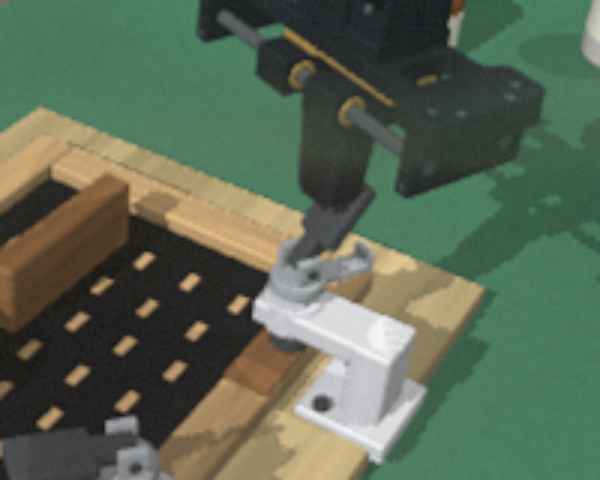

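The lever (335,225) is tilting over the tongue (345,262) with the fingertips pushing behind it at (335,190). Push force is 6.6 N, as expected, so I'll continue the arc.

```bash
python3 -m jog '-4.5 0 2 0 0 0 0;-8.5 0 4.5 0 0 0 0;-12.5 0 7.5 0 0 0 0;-16 0 11 0 0 0 0;-19 0 14.5 0 0 0 0' >/dev/null; python3 r.py
python3 -m jog '-3 0 3.5 0 0 0 0;-5.5 0 8 0 0 0 0;-7.5 0 12.5 0 0 0 0;-9 0 17 0 0 0 0;-9 0 19 0 0 0 0' >/dev/null; python3 r.py
python3 - <<'E'
from h import *
f=bot.grab_frame("side")
cv2.imwrite("pics/push2.png",cv2.resize(f["image"][130:290,250:450],(600,480))[:,:,::-1])
E
```

```text
20.15 yaw -0.446 p [500.1 -82.1 127.5] tz -0.067 Ftool [ 5.1 -1.3 -3.1] q6 0.05 grip 0.8 2.4
20.65 yaw -0.446 p [496.3 -91.  108.4] tz -0.03 Ftool [  1.3  -1.8 -13.4] q6 0.03 grip 0.4 6.9
```

View pics/push2.png

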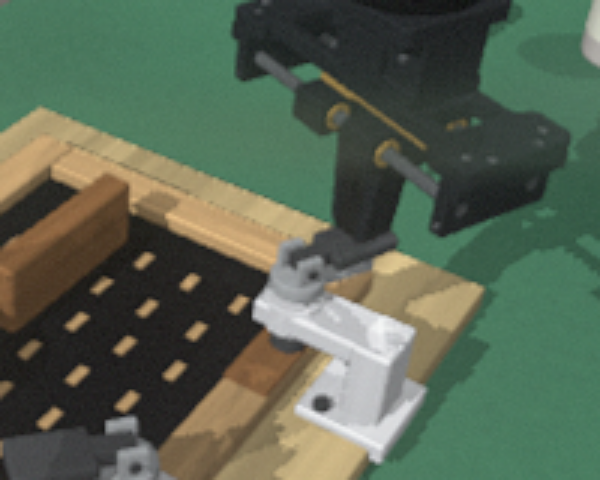

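The lever (350,247) is nearly level, with the fingers on top of it. I'll move a little further outboard and press down to the stop in small steps.

```bash
python3 -m jog '-3 0 0 0 0 0 0;-6 0 0 0 0 0 0;-6 0 0.5 0 0 0 0;-6 0 1 0 0 0 0;-6 0 1 0 0 0 0' >/dev/null; python3 r.py
for i in 1 2; do python3 -m jog '0 0 0.3 0 0 0 0;0 0 0.7 0 0 0 0;0 0 1 0 0 0 0;0 0 1 0 0 0 0;0 0 1 0 0 0 0' >/dev/null; python3 r.py; done
```

```text
21.2 yaw -0.446 p [494.3 -96.4 108.6] tz -0.028 Ftool [  3.6  -2.9 -13.5] q6 0.02 grip 0.3 6.8
21.7 yaw -0.446 p [494.5 -96.6 108.3] tz -0.084 Ftool [  2.9  -2.4 -18.9] q6 0.02 grip 0.7 9.9
22.2 yaw -0.446 p [494.7 -96.7 107.9] tz -0.044 Ftool [  2.5  -5.2 -25.4] q6 0.02 grip 0.8 13.0
```

```bash
python3 -m jog '0 0 -15 0 0 0 0;0 0 -45 0 0 0 0;0 0 -80 0 0 0 0;0 0 -110 0 0 0 0;0 0 -110 0 0 0 0' >/dev/null
python3 -m jog '0 -40 0 0 0 0 0;0 -80 0 0 0 0 0;0 -120 0 0 0 0 0;0 -160 0 0 0 0 0;0 -180 0 0 0 0 0' >/dev/null;  python3 r.py
python3 - <<'E'
from h import *
F={n:bot.grab_frame(n) for n in("side","top")}
a=cv2.resize(F["side"]["image"][130:290,250:450],(400,320));b=cv2.resize(F["top"]["image"][180:340,230:430],(400,320))
cv2.imwrite("pics/end.png",np.hstack([a,b])[:,:,::-1])
for n,f in F.items():
    print(n,[(t,np.round(d["position"],1),round(d["conf"],2)) for t in("lever_grip","frame","clamp","paste_bowl","squeegee") for d in bot.place_of(f,t)[:2]])
    for th in(1.5,1.3): 
        L=np.array([.514,-.0553,.098])+.037*np.array([np.sin(th)*np.cos(-2.017),np.sin(th)*np.sin(-2.017),np.cos(th)]);print(th,proj(f,L).round(1))
E
```

```text
23.2 yaw -0.446 p [328.3 -17.3 214.3] tz -0.033 Ftool [0.1 0.8 0.3] q6 0.03 grip 0.4 0.0
side [('lever_grip', array([367.6, 211.5]), 0.87), ('frame', array([318. , 279.3]), 0.67), ('clamp', array([344.1, 252.2]), 0.61), ('clamp', array([291.7, 318.7]), 0.17), ('paste_bowl', array([211.1, 260.1]), 0.98), ('squeegee', array([271.7, 221.7]), 0.56)]
1.5 [367.2 209.5]
1.3 [367.2 206.4]
top [('lever_grip', array([351.8, 267.7]), 0.7), ('lever_grip', array([222.7, 184.9]), 0.65), ('frame', array([280.3, 267.6]), 0.81), ('clamp', array([326.7, 263.3]), 0.79), ('squeegee', array([302.8, 183.5]), 0.73)]
1.5 [351.3 268.1]
1.3 [351.2 267.5]
```

View pics/end.png

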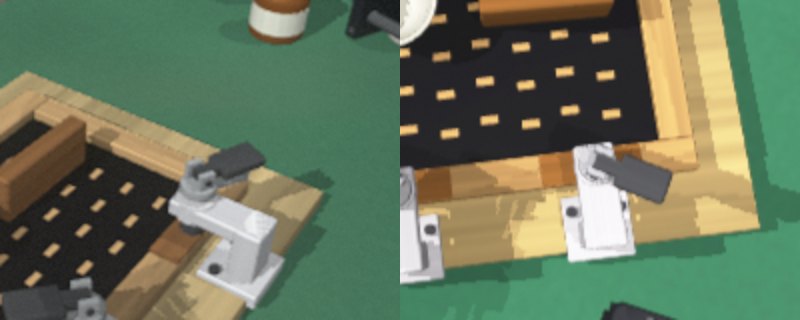

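In the end picture the lever lies flat over its tongue, at (238,160) in the side crop and (635,178) in the top crop, matching a fold of 1.5 rad. The frame, bowl and squeegee are unmoved.

```bash
python3 -c "
from cell import bot
print(bot.job_done())"
```

```text
the job is handed in; nothing more can be done
None
```

I screwed the open clamp snug, folded its lever fully down and let go, then handed the job in at about 23 s. I briefly turned the bolt about 0.5 rad past contact (shift about 0.3 Nm, an estimated 43 N) and backed off to about 0.34 rad (about 0.18 Nm, an estimated 29 N). The frame, bowl and squeegee look unmoved.

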